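Roll a guide roller up the gauge gutter into its seat

ROBOT

A 7-joint arm with a two-finger parallel gripper is mounted at the origin on the work surface. World frame = base frame: x ahead of the robot, y to its left, z up, the work surface at z = 0. Lengths are in m, angles in rad, forces in N, time in s.
With the tool pointing down it reaches from about 0.425 to 0.875 m from the base axis. Payload 4.7 kg.
Tool frame: the origin (TCP) lies on the centre line of the jaws, within the pads' length; the fingertips stand 8 mm ahead of it and the grasp point (between the pads) lies 11 mm behind it; z points along the fingers, y is the direction in which the jaws open and shut (so a half turn about z gives the same grasp; the last joint's range is limited). The gripper opens to 87 mm and grips with 3 to 60 N. Pads are 19 mm wide; open, the fingers measure 117 mm over their backs; the gripper's body (75 mm by 190 mm) begins 51 mm behind the grasp point.
Start: joints at [1.317, 0.321, -0.07, 1.45, 0.023, 1.371, -0.057], TCP at [0.172, -0.627, 0.231] pointing down, gripper open.
Joint ranges: [-2.86, 2.86], [-0.3, 2.09], [-1.38, 1.24], [0.06, 2.45], [-1.56, 4.7], [0.09, 2.05], [-2.69, 2.69]. Speed limits (rad/s): [2.57, 2.57, 3.14, 3.14, 3.14, 3.14, 3.14].

INTERFACE

Orientations are given as a rotation vector (axis times angle).
In Python, from bench import ctrl, cams, workorder gives the robot as it stands. The module is installed in compiled form; this text tells all that it offers.
- The arm moves only by the tool carry_out, never from a script. Its argument "rows" is a list of rows, each an object with "offset": the shift along the tool's x, y, z in m, a list of three; "rot": the turn, a rotation vector about the tool's x, y, z in degrees, a list of three; "gripper": the opening, from 0 (shut) to 1 (fully open). In form: [{"offset": [dx, dy, dz], "rot": [rx, ry, rz], "gripper": gripper}, ...]. A call has 1 to 10 rows; each row shifts and turns the commanded pose from where the row before left it, along the tool's axes as they then stand; what a row does not reach is not made up. A row lasts 1/8 s, in which the tool goes at most 62.5 mm and 10.7 degrees, less where a joint would pass 70% of its speed; a pose out of reach is approached as far as the arm can. A call is refused whole if a number of a shift passes 0.0625 or a number of a turn 10.7, either way. A call with a gripper value outside its range is refused whole. The fingers move at their own pace and stop on an object; "grip_force" is the grip in N (left out, the last holds). Time passes only in rows, so rows that do not move let the fingers close. It gives the time, the measured TCP pose, the force and the opening at its end, in the units of the state.
- ctrl.get_state(): the state, without advancing time (a new reading comes with each control period).
- cams.get_image(name): name is "scene" or "top" or "wrist"; returns a dict with "img" (400x640x3 uint8, red, green, blue), "vfov" (degrees; the focal length in pixels is half the picture's height over the tangent of half this angle, whatever the lens; pixels are square), "cx", "cy" (the principal point, pixels), "k1" (the pictures are not rectified: a ray, as slopes to the right and down, at radius r is drawn at 1 + k1 r^2 times it, then the intrinsics apply), "R" (3x3) and "t" (3): a world point X has camera coordinates R X + t. Camera axes: x right, y down, z forward; pixel columns grow to the right and rows downward; lengths in m; the calibration is good to about 2 mm. A picture is of the moment at which its call begins. There is no depth.
- workorder.close_job(): hands the job in, once; it reports no verdict.
The state is a dict: "time": time; "joint_positions": joint angles; "qd": joint speeds; "joint_torque": joint torques, N m; "position": TCP position; "tool_rot": TCP orientation; "ft_force": force on the tool from outside, world axes, zero at the start; "torque": the same for the moment, N m; "grip_width": opening from 0.0 (shut) to 1.0 (fully open).
Only numpy, scipy, OpenCV 4.12 (cv2) and the standard library are available. Lean on these libraries where they do the work, as an engineer would, in place of code of your own. Each camera call takes 0.05 s, during which the arm holds its last target.

TASK

With the fingertips, push the orange guide roller up the sloped gutter, over the crest, until it settles in the dished seat against the blue end stop and cannot roll back. Push it gently and steadily: do not flick, squeeze or lift it, and do not disturb the loose parts lying around. Finish with the hand clear of it.

Things in the scene. Friction and masses are not known exactly. Their poses are not given: they have to be found in the camera images.
- roller: orange guide roller of smooth, slippery hard plastic: cylinder 60 mm in diameter, 40 mm wide, aluminium hubs, 0.25 to 0.5 kg. Origin at its centre; its y axis is its axle, level across the gutter (x and z turn as it rolls). Starts at the ramp's foot against the chock, centre at x = -190, z = 30 mm in the ramp's frame; let go on the ramp, it rolls back there.
- gutter: fixed station: aluminium gutter on a dark steel base plate 330 x 100 mm. Origin at the centre of the base's underside, on the table; z up, +x the uphill way along the gutter. The floor's crest is at x = 85, z = 46.7 mm; the ramp rises to it at 0.13 rad, and past it the floor falls at 0.10 rad (the seat) to the blue end stop: face at x = 146 mm, 64 mm wide, top 90 mm above the table.
- ramp: the gutter's sloping floor. Origin on its upper face at the crest, mid-width; x uphill along the floor, y across, z square to it. Floor from x = -237 to 0 mm, 44 mm wide between side walls 3 mm thick and 14 mm high (on the seat too). Rubber chock 10 mm high across it at x = -220 to -212 mm: fingertips 20 to 25 mm above the floor clear walls and chock and meet the roller near mid-height.
- seat (a point): where the roller's centre rests once seated, touching the end stop: x = 116, y = 0, z = 74 mm in the gutter's frame, axes as the gutter's. Once its centre is pushed past the crest (30 mm short of here) the roller rolls the rest by itself and stays.
- foot: bystander: levelling foot, black rubber disc 52 mm across with a steel stud, 59 mm tall, loose on the table. Origin at the centre of its underside.
- collar: bystander: plain brass collar, 48 mm outside, 16 mm tall, loose on the table. Origin at the centre of its underside.
- connector: bystander: grey connector housing, 56 x 30 x 44 mm with a short steel spout at one end, loose on the table. Origin at the centre of its underside.
Mind the look-alikes: they are no part of the job. What is shaped like the roller but pink or purple is not meant.

How it is judged:
On the way:
1. the fingers push the roller up the upper half of the ramp (contact force between the fingers and roller above 0.1 N and x of roller in the frame of ramp between -0.1 and 0 m).
At the end, for the whole second after the job is handed in: The roller lies still in the seat against the end stop: centre within 5 mm of x = 116, z = 74 mm and within 8 mm of y = 0 in the gutter's frame, its axle across the gutter to 0.2 rad (x of roller in the frame of gutter between 0.11 and 0.121 m and y of roller in the frame of gutter between -0.008 and 0.008 m and z of roller in the frame of gutter between 0.069 and 0.079 m and angle between the y axis of roller and the y axis of gutter, either way round below 0.2 rad and linear speed of roller below 0.02 m/s and angular speed of roller below 0.5 rad/s); the robot touches nothing.
It fails at once if the roller is lifted more than 12 mm off the gutter floor (z of roller in the frame of ramp above 0.042 m).
It fails at once if the roller falls out of the gutter (y of roller in the frame of gutter above 0.02 m or y of roller in the frame of gutter below -0.02 m or x of roller in the frame of gutter below -0.14 m).
It fails at once if the roller is flicked (faster than 0.6 m/s) (linear speed of roller above 0.6 m/s).
It fails at once if the roller is squeezed or pressed by the fingers with over 30 N (contact force between the fingers and roller above 30 N).
It fails at once if a loose part nearby is moved more than 15 mm or knocked over (distance of any of foot, collar, connector from where it was at the start of the episode above 0.015 m or angle between any of foot, collar, connector's own z axis and vertical above 0.4 rad).
It also fails if it takes over 45 s, if anything falls off the work surface, if the arm or the gripper's body presses on something with over 40 N, if the wrist force passes 120 N, or if a joint passes its speed limit or range.

## Working session

There is one attempt and no reset: what is moved stays moved. The work goes in short steps, Python scripts to look and compute and a tool call to move; the robot and the scene stay as the last step left them, time stands still between calls to the robot, and variables do not carry over. Pictures are saved under pics/ and viewed, and the job is handed in when it is done.

Besides the shell and the picture viewer there is one more tool, called after ">>>" as name(argument=value, ...) on one line, values as JSON. carry_out: Moves the arm, as the interface text tells. Its arguments: {"type":"object","properties":{"rows":{"type":"array"},"grip_force":{"type":"number"}},"required":["rows"]}

```bash
mkdir -p pics
python3 - <<'E'
from bench import ctrl,cams
import cv2,json
s=ctrl.get_state(); print({k:s[k] for k in('time','position','tool_rot','ft_force','grip_width')})
for n in('scene','top','wrist'):
    d=cams.get_image(n); cv2.imwrite(f'pics/{n}0.png',d['img'][:,:,::-1])
    print(n,d['vfov'],d['cx'],d['cy'],d['k1'],d['R'],d['t'])
E
```

```text
{'time': 0.0, 'position': array([ 0.17179148, -0.62632331,  0.22945784]), 'tool_rot': array([-3.11158239e+00, -4.19210563e-01,  5.95176151e-04]), 'ft_force': array([ 0.33095328,  0.07836376, -0.95045736]), 'grip_width': 1.0003155882409809}
scene 53.816355699001136 322.46250940577136 202.37062544437825 0.021942932310368625 [[-0.28438835  0.95855977 -0.01692428]
 [ 0.75634402  0.21347662 -0.61836191]
 [-0.58912391 -0.1886555  -0.78571122]] [ 0.19293132 -0.35022558  1.08481995]
top 54.89164709334303 316.23095170072577 194.98325999262283 -0.010510913117857948 [[-5.52701176e-04 -9.99013986e-01 -4.43931390e-02]
 [-9.97214575e-01  3.86164105e-03 -7.44860990e-02]
 [ 7.45840850e-02  4.42283167e-02 -9.96233442e-01]] [0.00147478 0.55873179 0.71696628]
wrist 71.02283058429848 312.92261021797685 195.27693107915186 0.013877914516886213 [[ 0.26445428 -0.9643959  -0.00211734]
 [-0.93181393 -0.25608439  0.25718395]
 [-0.24856936 -0.06604043 -0.96636015]] [-0.64937305 -0.03145241  0.39097347]
```

View pics/scene0.png

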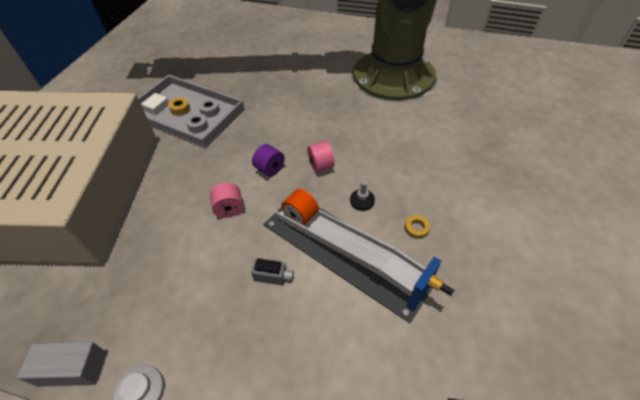

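View pics/top0.png

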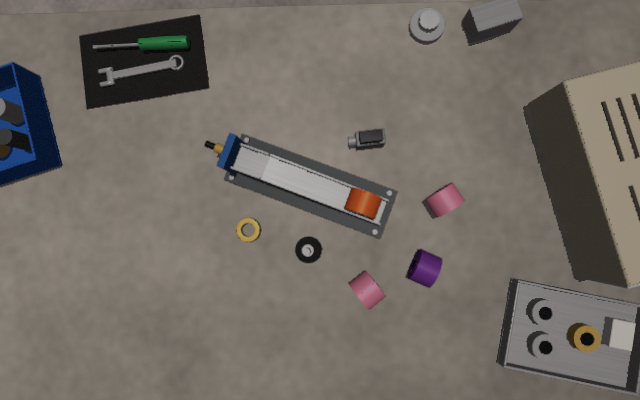

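View pics/wrist0.png

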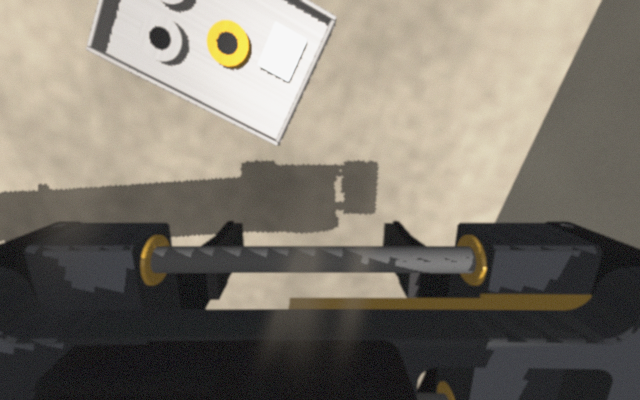

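The top view shows the roller at about (363,203) and the blue stop at (229,152). The base plate runs from the upper left to the lower right. The scene view agrees, so I'll enlarge the top view.

Run:
```python
import cv2
a=cv2.imread('pics/top0.png')[120:250,200:400]
cv2.imwrite('pics/top0c.png',cv2.resize(a,None,fx=4,fy=4,interpolation=cv2.INTER_CUBIC))
a=cv2.imread('pics/scene0.png')[170:330,255:465]
cv2.imwrite('pics/scene0c.png',cv2.resize(a,None,fx=3.6,fy=3.6,interpolation=cv2.INTER_CUBIC))
```

```text
(no output)
```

View pics/top0c.png

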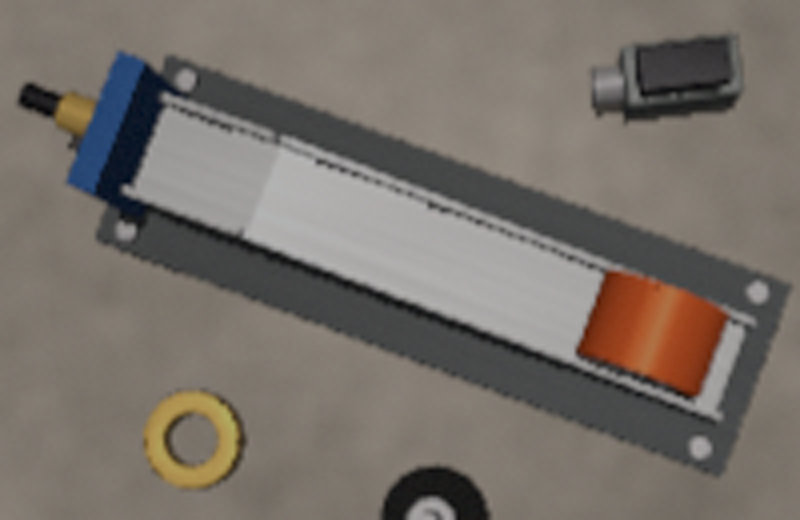

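View pics/scene0c.png

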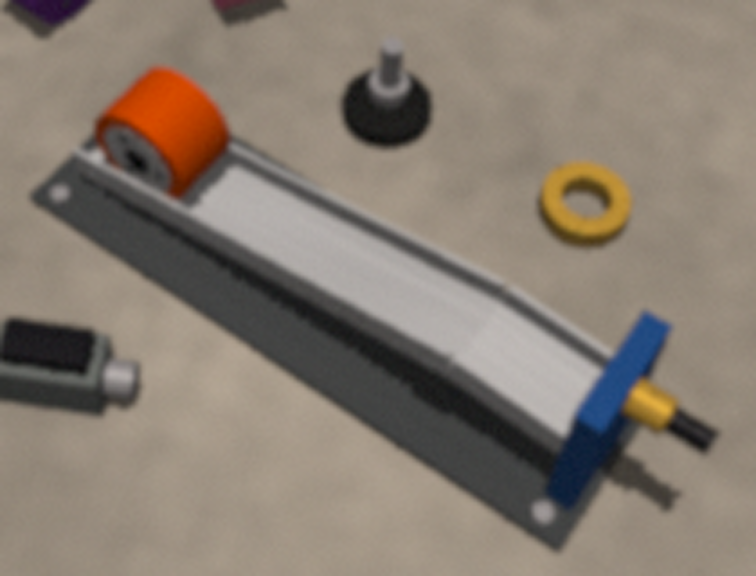

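In the top crop the base corners are at (791,288), (718,475) and (98,238). The crest line ends at (278,148) and (243,233). In the scene crop the base corners are at (558,548) and (32,195). I'll fit the gutter pose to these points.

```bash
cat > h.py <<'E'
import numpy as np,cv2
from bench import ctrl,cams
from scipy.optimize import least_squares
from scipy.spatial.transform import Rotation as Ro
def proj(d,X):
    c=np.atleast_2d(X)@d['R'].T+d['t']; f=200/np.tan(np.radians(d['vfov'])/2)
    K=np.array([[f,0,d['cx']],[0,f,d['cy']],[0,0,1.]])
    return cv2.projectPoints(c,np.zeros(3),np.zeros(3),K,np.array([d['k1'],0,0,0,0]))[0][:,0]
def G(p,X):
    c,s=np.cos(p[2]),np.sin(p[2]); X=np.atleast_2d(X)
    return X@np.array([[c,s,0],[-s,c,0],[0,0,1]])+[p[0],p[1],0]
def ray(d,uv,z):
    f=200/np.tan(np.radians(d['vfov'])/2);K=np.array([[f,0,d['cx']],[0,f,d['cy']],[0,0,1.]])
    q=cv2.undistortPoints(np.array([[uv]],float),K,np.array([d['k1'],0,0,0,0]))[0,0]
    v=d['R'].T@np.array([*q,1]); o=-d['R'].T@d['t']; return o+v*(z-o[2])/v[2]
E
python3 - <<'E'
from h import *
T=cams.get_image('top');S=cams.get_image('scene')
tc=lambda x,y:((x+.5)/4-.5+200,(y+.5)/4-.5+120)
sc=lambda x,y:((x+.5)/3.6-.5+255,(y+.5)/3.6-.5+170)
B=.006
tp=[((-.165,-.05,B),tc(791,288)),((-.165,.05,B),tc(718,475)),((.165,.05,B),tc(98,238)),((.085,-.022,.0467),tc(278,148)),((.085,.022,.0467),tc(243,233))]
sp=[((.165,-.05,B),sc(558,548)),((-.165,-.05,B),sc(32,195))]
def res(p):return np.r_[(proj(T,G(p,[a for a,_ in tp]))-[b for _,b in tp]).ravel(),(proj(S,G(p,[a for a,_ in sp]))-[b for _,b in sp]).ravel()]
r=least_squares(res,[.5,.1,1.2]);print(r.x,np.round(r.fun,1))
np.save('p.npy',r.x);p=r.x
th=.13;rc=np.array([.085,0,.0467])+(-.19)*np.array([np.cos(th),0,np.sin(th)])+.03*np.array([-np.sin(th),0,np.cos(th)])
print('roller g',rc,'w',G(p,rc),'seat',G(p,[.116,0,.074]),'crest',G(p,[.085,0,.0467]))
for n,d in(('top',T),('scene',S)):
    img=d['img'][:,:,::-1].copy()
    for X in [(x,y,B) for x in(-.165,.165) for y in(-.05,.05)]+[(.146,y,.09) for y in(-.032,.032)]+[rc,(.116,0,.074)]+[tuple(rc+[0,s*.02,0]) for s in(-1,1)]:
        u=proj(d,G(p,X))[0]; cv2.circle(img,tuple(int(round(v*16)) for v in u),16,(0,255,0),-1,cv2.LINE_AA,4)
    img=img[120:250,200:400] if n=='top' else img[170:330,255:465]
    cv2.imwrite(f'pics/{n}1.png',cv2.resize(img,None,fx=3.6,fy=3.6))
for n,uv,z in(('foot',(308,250),.0),('collar',(248,230),.016),('pink',(366,291),.03),('purple',(425,268),.03),('pink2',(444,200),.03)):print(n,ray(T,uv,z))
s=ctrl.get_state();R=Ro.from_rotvec(s['tool_rot']).as_matrix();print(R,s['position'])
E
```

```text
[0.57917985 0.01542598 1.20437705] [-0.  -0.5  0.2  1.2 -1.8  0.3  0.3 -0.5  0.4  0.1  0.2  0.4 -1.2 -0.4]
roller g [-0.10728578  0.          0.05181637] w [[ 0.54074207 -0.08473777  0.05181637]] seat [[0.62073972 0.12372546 0.074     ]] crest [[0.6096332  0.09478336 0.0467    ]]
foot [0.45267071 0.01730789 0.        ]
collar [0.491779   0.13242571 0.016     ]
pink [ 0.37969116 -0.09216661  0.03      ]
purple [ 0.4221694  -0.20098487  0.03      ]
pink2 [ 0.5477446  -0.23869303  0.03      ]
[[ 9.64353097e-01  2.64618632e-01 -2.90534924e-04]
 [ 2.64618783e-01 -9.64352757e-01  8.12031608e-04]
 [-6.52994620e-05 -8.59966194e-04 -9.99999628e-01]] [ 0.17188748 -0.62662108  0.23005163]
```

View pics/top1.png

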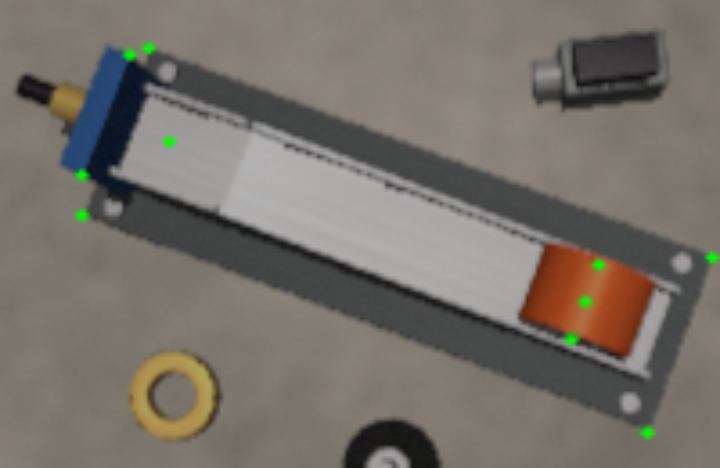

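View pics/scene1.png

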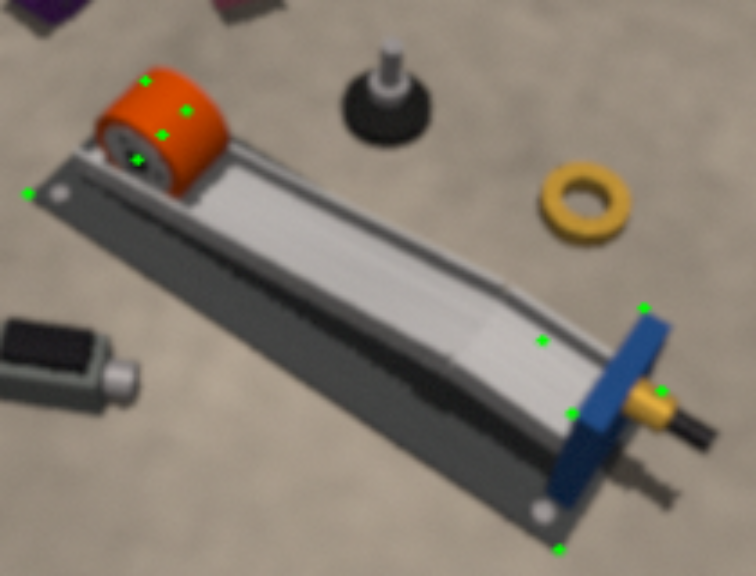

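The fit is good to about 1 px, and the projected hub lands on the real one. The gutter is at (0.579, 0.015) with yaw 69°. First I turn the tool's x axis to the gutter direction and shut the fingers at height.

>>> carry_out(rows=[{"offset": [0,0,0],"rot": [0,0,-9],"gripper": 0},{"offset": [0,0,0],"rot": [0,0,-9],"gripper": 0},{"offset": [0,0,0],"rot": [0,0,-9],"gripper": 0},{"offset": [0,0,0],"rot": [0,0,-9],"gripper": 0},{"offset": [0,0,0],"rot": [0,0,-9],"gripper": 0},{"offset": [0,0,0],"rot": [0,0,-8.6],"gripper": 0},{"offset": [0.03,0.008,0],"rot": [0,0,0],"gripper": 0},{"offset": [0.04,0.01,0],"rot": [0,0,0],"gripper": 0},{"offset": [0.04,0.01,0],"rot": [0,0,0],"gripper": 0},{"offset": [0.04,0.01,0],"rot": [0,0,0],"gripper": 0}], grip_force=10)

```text
time: 1.5
position: [0.262, -0.4993, 0.2305]
tool_rot: [2.59, 1.778, -0.0]
ft_force: [0.2, 0.7, -0.2]
grip_width: 0.02
```

>>> carry_out(rows=[{"offset": [0.045,0.012,0],"rot": [0,0,0],"gripper": 0},{"offset": [0.045,0.012,0],"rot": [0,0,0],"gripper": 0},{"offset": [0.045,0.012,0],"rot": [0,0,0],"gripper": 0},{"offset": [0.045,0.012,0],"rot": [0,0,0],"gripper": 0},{"offset": [0.045,0.012,0],"rot": [0,0,0],"gripper": 0},{"offset": [0.045,0.012,0],"rot": [0,0,0],"gripper": 0},{"offset": [0.045,0.012,0],"rot": [0,0,0],"gripper": 0},{"offset": [0.045,0.012,0],"rot": [0,0,0],"gripper": 0},{"offset": [0.03,0.008,0],"rot": [0,0,0],"gripper": 0},{"offset": [0,0,0],"rot": [0,0,0],"gripper": 0}])

```text
time: 2.75
position: [0.4998, -0.1709, 0.2307]
tool_rot: [-2.585, -1.785, -0.002]
ft_force: [0.1, -0.2, -0.4]
grip_width: 0.004
```

```bash
cat > st.py <<'E'
from h import *
p=np.load('p.npy');s=ctrl.get_state();R=Ro.from_rotvec(s['tool_rot']).as_matrix()
c,n=np.cos(p[2]),np.sin(p[2]);Q=np.array([[c,n,0],[-n,c,0],[0,0,1]])
print('t',s['time'],'TCP g',Q@(s['position']-[p[0],p[1],0]),'F g',np.round(Q@s['ft_force'],2),'grip',s['grip_width']);print(np.round(Q@R,3),np.round(s['joint_positions'],2))
E
python3 st.py
python3 - <<'E'
from h import *
for n in('wrist','scene'):cv2.imwrite(f'pics/{n}2.png',cams.get_image(n)['img'][:,:,::-1])
E
```

```text
t 2.75 TCP g [-0.20234703  0.00735579  0.23067705] F g [-0.16 -0.15 -0.4 ] grip 0.0038300492042202443
[[ 1.     0.005  0.001]
 [ 0.005 -1.    -0.   ]
 [ 0.001  0.    -1.   ]] [ 0.87  0.1  -0.63  1.73  0.06  1.33 -0.13]
```

View pics/wrist2.png

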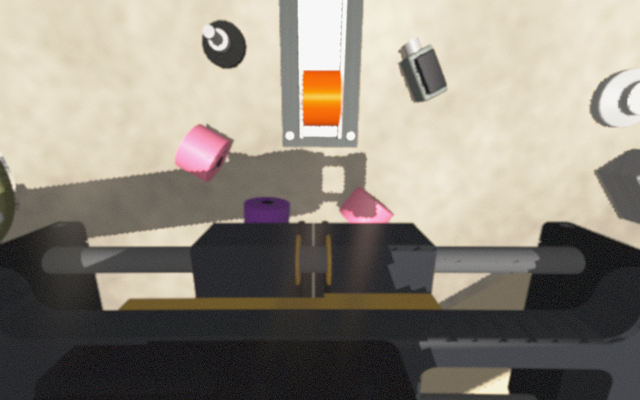

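View pics/scene2.png

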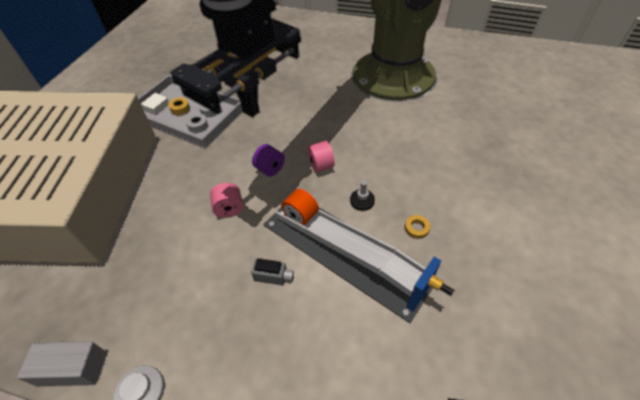

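The wrist view shows the gutter lined up ahead, with the roller at (322,98). The gripper in the scene view looks oddly placed, so I'll check it by projecting the TCP.

Run:
```python
from h import *
s=ctrl.get_state()
S=cams.get_image('scene');print(proj(S,s['position']),s['position'],s['time'])
im=S['img'][:,:,::-1];cv2.imwrite('pics/s3.png',cv2.resize(im[0:240,130:430],None,fx=2.6,fy=2.5))
```

```text
[[248.88659038 108.33900627]] [ 0.49812706 -0.17445593  0.23039258] 2.85
```

View pics/s3.png

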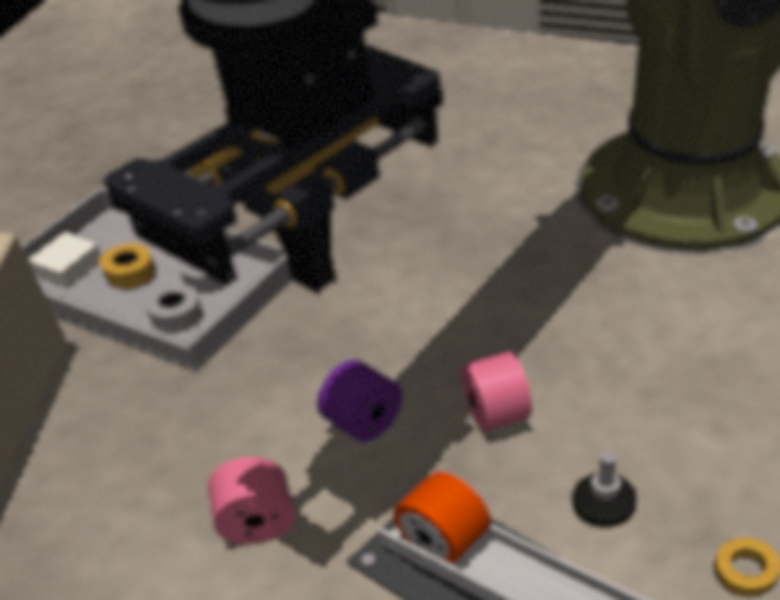

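It matches: the TCP projects onto the shut fingertips. Next I check the settled pose before descending.

```bash
for i in 1 2 3; do python3 st.py|head -1; done
```

```text
t 2.9 TCP g [-0.20707402  0.00765526  0.23035288] F g [-0.35  0.19 -0.01] grip 0.003746090551609027
t 2.9 TCP g [-0.20707402  0.00765526  0.23035288] F g [-0.35  0.19 -0.01] grip 0.003746090551609027
t 2.9 TCP g [-0.20707402  0.00765526  0.23035288] F g [-0.35  0.19 -0.01] grip 0.003746090551609027
```

>>> carry_out(rows=[{"offset": [0.018,0.004,0],"rot": [0,0,0],"gripper": 0},{"offset": [0.017,0.004,0.02],"rot": [0,0,0],"gripper": 0},{"offset": [0,0,0.03],"rot": [0,0,0],"gripper": 0},{"offset": [0,0,0.03],"rot": [0,0,0],"gripper": 0},{"offset": [0,0,0.03],"rot": [0,0,0],"gripper": 0},{"offset": [0,0,0.03],"rot": [0,0,0],"gripper": 0},{"offset": [0,0,0.02],"rot": [0,0,0],"gripper": 0},{"offset": [0,0,0.013],"rot": [0,0,0],"gripper": 0},{"offset": [0,0,0.01],"rot": [0,0,0],"gripper": 0},{"offset": [0,0,0],"rot": [0,0,0],"gripper": 0}])

```text
time: 4.15
position: [0.5184, -0.1442, 0.0473]
tool_rot: [-2.59, -1.778, 0.001]
ft_force: [-0.0, 0.7, 0.9]
grip_width: 0.007
```

```bash
python3 - <<'E'
from h import *
S=cams.get_image('scene')
im=S['img'][:,:,::-1];cv2.imwrite('pics/s4.png',cv2.resize(im[90:290,200:460],None,fx=3,fy=3))
E
python3 st.py
```

```text
t 4.2 TCP g [-0.1706004  -0.00085464  0.04783694] F g [0.46 0.16 1.  ] grip 0.011274973809390854
[[ 1.    -0.001 -0.   ]
 [-0.001 -1.    -0.   ]
 [-0.     0.    -1.   ]] [ 0.77  0.32 -0.63  1.91  0.22  0.98 -0.32]
```

View pics/s4.png

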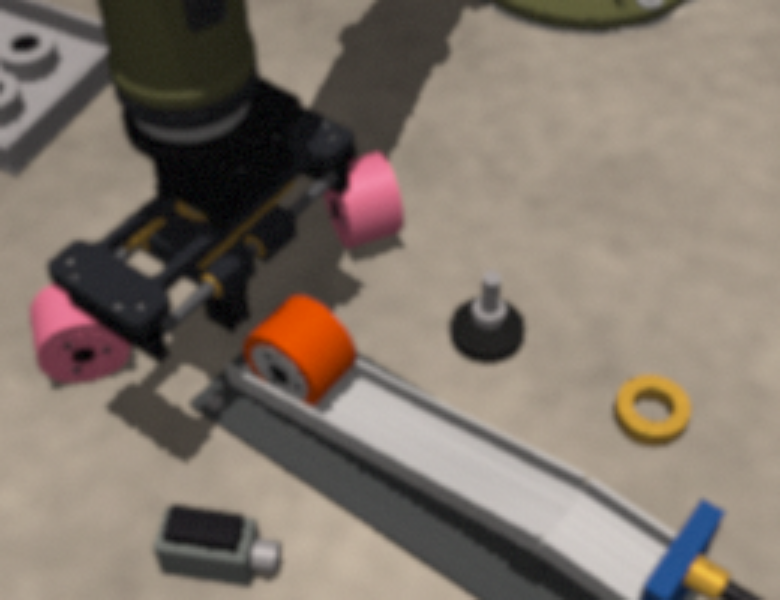

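The fingers are behind the roller, centred and clear of the look-alikes. I start the slow push.

>>> carry_out(rows=[{"offset": [0.005,-0.001,0],"rot": [0,0,0],"gripper": 0},{"offset": [0.005,0,0],"rot": [0,0,0],"gripper": 0},{"offset": [0.004,0,0],"rot": [0,0,0],"gripper": 0},{"offset": [0.004,0,0],"rot": [0,0,0],"gripper": 0},{"offset": [0.004,0,0],"rot": [0,0,0],"gripper": 0},{"offset": [0.004,0,-0.0005],"rot": [0,0,0],"gripper": 0},{"offset": [0.004,0,-0.0005],"rot": [0,0,0],"gripper": 0},{"offset": [0.004,0,-0.0005],"rot": [0,0,0],"gripper": 0},{"offset": [0.004,0,-0.0005],"rot": [0,0,0],"gripper": 0},{"offset": [0.004,0,-0.0005],"rot": [0,0,0],"gripper": 0}])

```text
time: 5.45
position: [0.5328, -0.1044, 0.0501]
tool_rot: [2.59, 1.778, -0.0]
ft_force: [0.0, -0.7, 0.8]
grip_width: 0.005
```

```bash
python3 - <<'E'
from h import *
S=cams.get_image('scene')
im=S['img'][:,:,::-1];cv2.imwrite('pics/s5.png',cv2.resize(im[90:290,200:460],None,fx=3,fy=3))
E
python3 st.py
```

```text
t 5.5 TCP g [-0.12753938  0.00044244  0.0501526 ] F g [0.21 0.62 0.68] grip 0.000977277211660146
[[ 1.    -0.     0.001]
 [-0.    -1.    -0.   ]
 [ 0.001  0.    -1.   ]] [ 0.71  0.33 -0.64  1.89  0.23  0.99 -0.4 ]
```

View pics/s5.png

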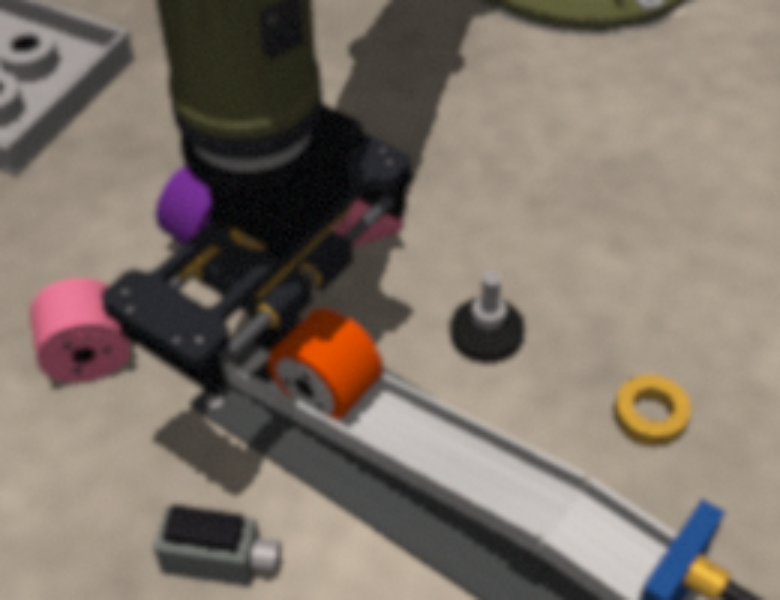

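The roller is moving up with the fingers: its hub went from (279,373) to (303,383) in the crop. I continue at about 40 mm/s along the slope.

>>> carry_out(rows=[{"offset": [0.005,0,-0.0006],"rot": [0,0,0],"gripper": 0},{"offset": [0.005,0,-0.0006],"rot": [0,0,0],"gripper": 0},{"offset": [0.005,0,-0.0006],"rot": [0,0,0],"gripper": 0},{"offset": [0.005,0,-0.0006],"rot": [0,0,0],"gripper": 0},{"offset": [0.005,0,-0.0006],"rot": [0,0,0],"gripper": 0},{"offset": [0.005,0,-0.0006],"rot": [0,0,0],"gripper": 0},{"offset": [0.005,0,-0.0006],"rot": [0,0,0],"gripper": 0},{"offset": [0.005,0,-0.0006],"rot": [0,0,0],"gripper": 0},{"offset": [0.005,0,-0.0006],"rot": [0,0,0],"gripper": 0},{"offset": [0.005,0,-0.0006],"rot": [0,0,0],"gripper": 0}])

```text
time: 6.75
position: [0.5508, -0.0576, 0.0561]
tool_rot: [2.59, 1.778, -0.0]
ft_force: [-0.5, -2.0, 1.2]
grip_width: 0.001
```

>>> carry_out(rows=[{"offset": [0.005,0,-0.0006],"rot": [0,0,0],"gripper": 0},{"offset": [0.005,0,-0.0006],"rot": [0,0,0],"gripper": 0},{"offset": [0.005,0,-0.0006],"rot": [0,0,0],"gripper": 0},{"offset": [0.005,0,-0.0006],"rot": [0,0,0],"gripper": 0},{"offset": [0.005,0,-0.0006],"rot": [0,0,0],"gripper": 0},{"offset": [0.005,0,-0.0006],"rot": [0,0,0],"gripper": 0},{"offset": [0.005,0,-0.0006],"rot": [0,0,0],"gripper": 0},{"offset": [0.005,0,-0.0006],"rot": [0,0,0],"gripper": 0},{"offset": [0.005,0,-0.0006],"rot": [0,0,0],"gripper": 0},{"offset": [0.005,0,-0.0006],"rot": [0,0,0],"gripper": 0}])

```text
time: 8.0
position: [0.5687, -0.011, 0.0621]
tool_rot: [2.59, 1.778, -0.0]
ft_force: [-1.1, -2.2, 1.0]
grip_width: 0.002
```

```bash
python3 - <<'E'
from h import *
S=cams.get_image('scene')
im=S['img'][:,:,::-1];cv2.imwrite('pics/s6.png',cv2.resize(im[130:330,220:480],None,fx=3,fy=3))
E
python3 st.py
```

```text
t 8.05 TCP g [-0.02727334  0.00038593  0.06220145] F g [1.15 0.58 0.36] grip 0.007476107192540061
[[ 1.    -0.     0.001]
 [-0.    -1.    -0.   ]
 [ 0.001  0.    -1.   ]] [ 0.55  0.37 -0.68  1.82  0.27  1.04 -0.6 ]
```

View pics/s6.png

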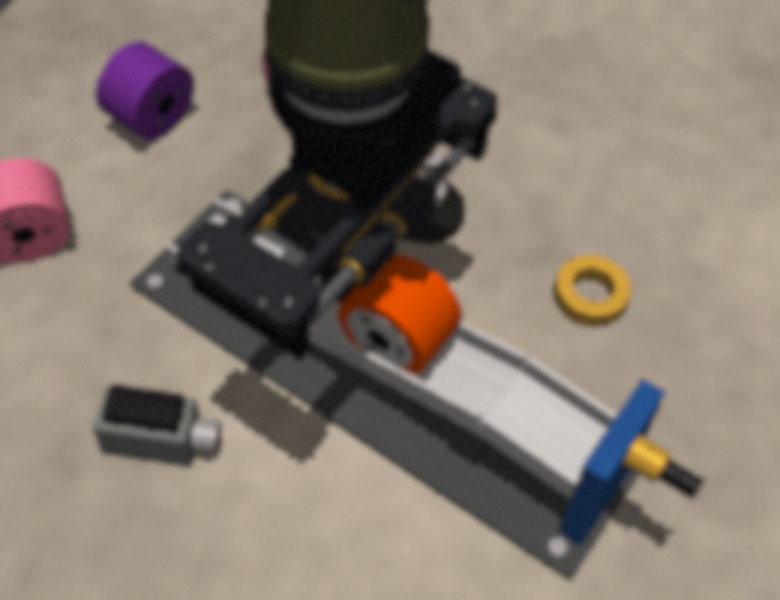

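The push is going well, with about 2 N of contact force and the roller straight in the gutter. I go on towards the crest.

>>> carry_out(rows=[{"offset": [0.005,0,-0.0006],"rot": [0,0,0],"gripper": 0},{"offset": [0.005,0,-0.0006],"rot": [0,0,0],"gripper": 0},{"offset": [0.005,0,-0.0006],"rot": [0,0,0],"gripper": 0},{"offset": [0.005,0,-0.0006],"rot": [0,0,0],"gripper": 0},{"offset": [0.005,0,-0.0006],"rot": [0,0,0],"gripper": 0},{"offset": [0.005,0,-0.0006],"rot": [0,0,0],"gripper": 0},{"offset": [0.005,0,-0.0006],"rot": [0,0,0],"gripper": 0},{"offset": [0.005,0,-0.0006],"rot": [0,0,0],"gripper": 0},{"offset": [0.005,0,-0.0006],"rot": [0,0,0],"gripper": 0},{"offset": [0.005,0,-0.0006],"rot": [0,0,0],"gripper": 0}])

```text
time: 9.3
position: [0.5867, 0.0357, 0.068]
tool_rot: [-2.59, -1.778, 0.0]
ft_force: [0.1, -0.8, 0.5]
grip_width: 0.004
```

>>> carry_out(rows=[{"offset": [0.004,0,-0.0005],"rot": [0,0,0],"gripper": 0},{"offset": [0.004,0,-0.0005],"rot": [0,0,0],"gripper": 0},{"offset": [0.004,0,-0.0005],"rot": [0,0,0],"gripper": 0},{"offset": [0.004,0,-0.0005],"rot": [0,0,0],"gripper": 0},{"offset": [0.004,0,-0.0005],"rot": [0,0,0],"gripper": 0},{"offset": [0.004,0,-0.0005],"rot": [0,0,0],"gripper": 0},{"offset": [0.003,0,-0.0004],"rot": [0,0,0],"gripper": 0},{"offset": [0.002,0,0],"rot": [0,0,0],"gripper": 0},{"offset": [0,0,0],"rot": [0,0,0],"gripper": 0},{"offset": [0,0,0],"rot": [0,0,0],"gripper": 0}])

```text
time: 10.55
position: [0.5969, 0.0623, 0.0714]
tool_rot: [2.59, 1.778, -0.0]
ft_force: [-0.6, 0.1, 0.4]
grip_width: 0.006
```

```bash
python3 - <<'E'
from h import *
S=cams.get_image('scene')
im=S['img'][:,:,::-1];cv2.imwrite('pics/s7.png',cv2.resize(im[130:330,220:480],None,fx=3,fy=3))
E
python3 st.py
```

```text
t 10.6 TCP g [0.05009089 0.00015042 0.0713735 ] F g [-0.23 -0.1   0.21] grip 0.004380357268728828
[[ 1.    -0.001 -0.   ]
 [-0.001 -1.    -0.   ]
 [-0.     0.    -1.   ]] [ 0.41  0.43 -0.69  1.74  0.3   1.08 -0.74]
```

View pics/s7.png

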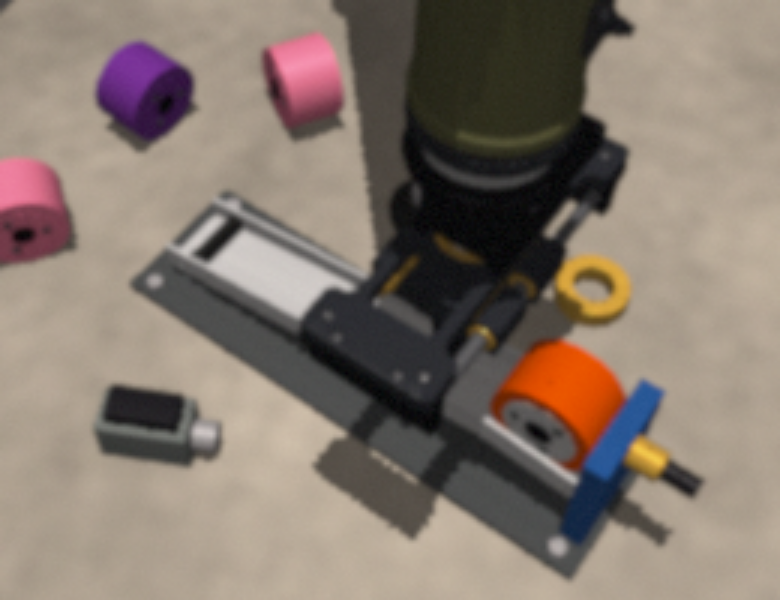

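The roller is against the blue stop at about (560,405) in the crop and has left the fingers. I back off and then raise the hand.

>>> carry_out(rows=[{"offset": [-0.01,0,-0.002],"rot": [0,0,0],"gripper": 0},{"offset": [-0.02,0,-0.01],"rot": [0,0,0],"gripper": 0},{"offset": [-0.02,0,-0.02],"rot": [0,0,0],"gripper": 0},{"offset": [-0.02,0,-0.03],"rot": [0,0,0],"gripper": 0},{"offset": [-0.03,0,-0.03],"rot": [0,0,0],"gripper": 0},{"offset": [-0.03,0,-0.03],"rot": [0,0,0],"gripper": 0},{"offset": [-0.03,0,-0.02],"rot": [0,0,0],"gripper": 0},{"offset": [-0.03,0,-0.01],"rot": [0,0,0],"gripper": 0},{"offset": [-0.02,0,0],"rot": [0,0,0],"gripper": 0},{"offset": [0,0,0],"rot": [0,0,0],"gripper": 0}])

```text
time: 11.85
position: [0.5206, -0.136, 0.2236]
tool_rot: [2.593, 1.772, -0.001]
ft_force: [-0.0, 0.1, 0.5]
grip_width: 0.005
```

```bash
python3 - <<'E'
from h import *
p=np.load('p.npy')
for n,(a,b,c,d) in(('scene',(130,330,220,480)),('top',(100,300,190,450))):
    S=cams.get_image(n);im=S['img'][:,:,::-1].copy()
    cv2.imwrite(f'pics/{n}8.png',cv2.resize(im[a:b,c:d],None,fx=3,fy=3))
    if n=='scene':
        for y in(-.02,.02):print(n,'pred hub px crop',(proj(S,G(p,[.116,y,.074]))[0]-[c,a]+.5)*3)
        h=(proj(S,G(p,[[.106,-.02,.074],[.126,-.02,.074]]))-[c,a]+.5)*3;print(h)
E
python3 st.py
```

```text
scene pred hub px crop [538.09627892 430.75103729]
scene pred hub px crop [575.81559054 378.35350127]
[[521.79315902 420.60251964]
 [554.61044768 441.03173722]]
t 11.95 TCP g [-0.15920443  0.00072269  0.22340554] F g [0.97 0.18 0.62] grip 0.00412984927607797
[[ 1.    -0.001  0.   ]
 [-0.001 -1.     0.   ]
 [ 0.    -0.    -1.   ]] [ 0.8   0.13 -0.64  1.72  0.08  1.32 -0.23]
```

View pics/scene8.png

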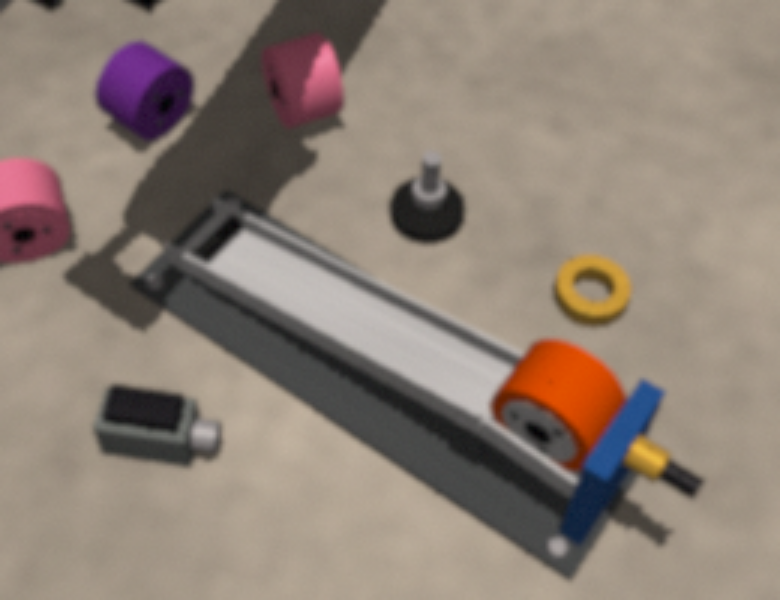

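View pics/top8.png

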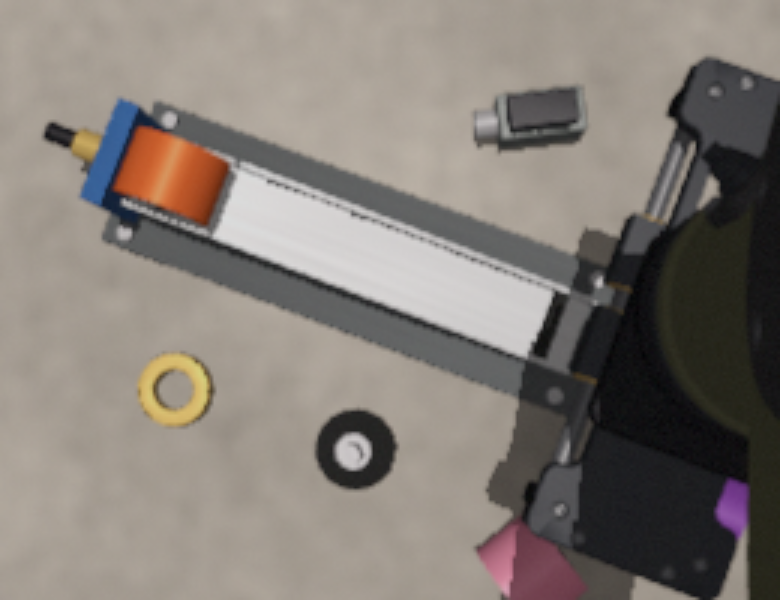

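The near hub is at (538,430), and the seated prediction was (538,431). The loose parts are upright where they began, and the hand is clear.

```bash
python3 -c "
from bench import workorder;print(workorder.close_job())"
```

```text
the job is handed in; nothing more can be done
None
```

I pushed the roller up the ramp with the shut fingertips at about 40 mm/s. It went over the crest and rolled by itself into the seat against the blue stop. I then backed the hand off, raised it clear and handed the job in at about 12 s; the hand-in reports no verdict.

- **Seat:** in the last scene view the near hub sits within about 1 px of where a seated roller should appear, with the axle square across the gutter. It was in the same place about 1.3 s earlier, so it is at rest.
- **Forces:** the wrist readings taken at the end of each move during the push showed about 2.5 N at most. I did not measure finger contact force or roller speed directly.
- **Loose parts:** the foot, collar and connector look unmoved and upright, judged by eye from the pictures.
- **Hand:** the fingertips are about 0.21 m above the table behind the gutter, touching nothing.

No check failed or disagreed.

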